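# Hang the hook-on parts tray in the bench slat panel

## Task

Pick up the parts tray that has the steel hooking lip along its back, tilt its front up to work the lip into the upper groove of the slat panel at the bay under the label clip, then swing the front down so the tray hangs fully home: lip hooked behind the groove's upper edge, back flat on the panel, level and centred on the clip. Still holding it, bed it by pressing it down into the groove with about 10 N for a full second, then let go. Work by feel and gently, never loading the panel with more than 20 N, and leave everything else on the bench, and the neighbouring hook, alone.

Things in the scene. Friction and masses are not known exactly. Their poses are not given: they have to be found in the camera images.
- tray: loose grey parts tray, 0.18 to 0.30 kg, level on the bench; same-fin tray without lip beside it is a bystander (either order). Origin: centre of underside; x to its back, y left, z up. Floor 90 x 90 mm, walls 20 mm high; back plate 4 mm thick, 90 wide, 70 high, outer face at x = 45. Middle fin 12 mm thick in y, x -34 to 22, z 4 to 64: grip across y
- tray_lip (a point): tray frame (45, 0, 66) mm, axes as tray: on the back plate's outer face, under the neck of the steel lip. Lip is L-shaped, 60 mm wide (y): neck x 45 to 55, z 66 to 70; at its end a flange stands up, x 51 to 55, z 66 to 85 mm. At home this point lies 0 to 2 mm in front of panel_groove's plane, at its height
- tray_tip (a point): tray frame (53, 0, 85) mm: middle of the top of the lip's flange, which enters the groove first. Tray and panel are rigid: once touching, about half a millimetre of further travel adds 10 N
- tray_grip (a point): tray frame (-6, 0, 48) mm: a good grip point in the fin, 16 mm below its top
- panel: fixed upright aluminium slat panel, 372 mm long (y), 170 high, 36 deep; slatted front faces its own -x, towards the robot. Origin: on the bench, in the front face's plane, mid-length; x into the panel, z up. Upper groove: mouth z 125 to 140 mm between slats 4 mm thick; behind them a cavity 24 mm deep, z 88 to 164. Lower groove (z 30 to 45) is not used
- panel_groove (a point): panel frame (0, 0, 125) mm, axes as panel: lower edge of the upper mouth. The lip does not enter level: raise the tray's front 40 degrees (34 at least), 1 mm spare each side, tray_lip going from (x -14, z 1.5) to (-8, 7.5) mm in this frame; then swing down: at 28, 16, 8, 0 degrees about (-5, 6.5), (-3, 4.5), (-2, 2.5), (-1, 0.5)
- clip: fixed label clip, flat saddle 40 x 46 x 4 mm with a blank white card, on the panel's top edge over the free bay, 85 mm left or right of mid-length. Origin: its underside (z 170 mm), in the plane of the panel's front face, mid-width; axes as the panel's. The tray hangs centred under it
- neighbour: fixed steel hook with a copper wire spool 58 mm across in the other bay, 85 mm to the other side of the panel's middle, standing out 84 mm from the face. Origin: on the face at the groove's lower edge
- plain_tray: bystander: grey tray 84 x 84 mm, walls 22 mm, fin 53 mm high, no lip; origin centre of its underside
- board: bystander: circuit board 70 x 90 x 5 mm on a marble tile; origin centre of its underside
- spool: bystander: solder spool 60 mm across, 48 mm high; origin centre of its underside
- mouse: bystander: black computer mouse 95 x 56 x 30 mm; origin centre of its underside
- driver: bystander: blue-handled screwdriver lying on the bench; origin under its middle
- pen: bystander: blue pen 130 mm long, 9 mm thick, lying; origin under its middle
There are look-alikes about, which are no part of the job. What is shaped like the tray but green is not meant.

How it is judged (in metres and radians):
On the way, in this order (a step that is already met when the one before it is completed fails the run):
1. the tray's lip is in the upper groove while its front is still raised (x of tray_tip in the frame of panel_groove above 0.006 m and z of tray_lip in the frame of panel_groove between 0 and 0.014 m and angle between the z axis of tray and the z axis of panel, either way round above 0.3 rad), for 0.05 s.
2. the tray, home in the groove under the clip, is pressed onto the panel with 7 to 18 N (x of tray_lip in the frame of panel_groove between -0.004 and 0.002 m and z of tray_lip in the frame of panel_groove between -0.002 and 0.0025 m and y of tray_lip in the frame of clip between -0.012 and 0.012 m and angle between the z axis of tray and the z axis of panel, either way round below 0.09 rad and angle between the y axis of tray and the y axis of panel, either way round below 0.06 rad and contact force between tray and panel between 7 and 18 N), for 0.5 s.
At the end, for the whole second after the job is handed in: The tray hangs in the upper groove, released and at rest: lip point -2 to 4 mm in front of the face, -2 to 2.5 mm above the groove's lower edge, within 12 mm of the clip's middle along the panel; tray within 5 degrees of level and 3.4 degrees of square to the panel (x of tray_lip in the frame of panel_groove between -0.004 and 0.002 m and z of tray_lip in the frame of panel_groove between -0.002 and 0.0025 m and y of tray_lip in the frame of clip between -0.012 and 0.012 m and angle between the z axis of tray and the z axis of panel, either way round below 0.09 rad and angle between the y axis of tray and the y axis of panel, either way round below 0.06 rad and linear speed of tray below 0.01 m/s and contact force between the fingers and tray below 0.1 N); the robot touches nothing.
It fails at once if the panel is loaded with more than 25 N (contact force between anything else and panel above 25 N).
It fails at once if the neighbouring hook is struck (contact force between anything else and neighbour above 3 N).
It fails at once if another thing on the bench is moved by more than 15 mm (distance of any of plain_tray, board, spool, mouse, driver, pen from where it was at the start of the episode above 0.015 m).
It also fails if it takes over 72 s, if anything falls off the work surface, if the arm or the gripper's body presses on something with over 40 N, if the wrist force passes 120 N, or if a joint passes its speed limit or range.

## Robot

A 6-joint arm with a two-finger parallel gripper is mounted at the origin on the work surface. World frame = base frame: x ahead of the robot, y to its left, z up, the work surface at z = 0. Lengths are in mm, angles in rad, forces in N, time in s.
With the tool pointing down it reaches from about 200 to 875 mm from the base axis. Payload 3.4 kg.
Tool frame: the origin (TCP) lies midway between the tips of the shut fingers; the grasp point (between the pads) lies 19 mm behind it (arm.grip_depth is the distance from the TCP to the grasp point, in mm); z points along the fingers, y is the line along which they close (so a half turn about z gives the same grasp; the last joint's range is limited). The gripper opens to 94 mm and grips with 3 to 60 N. Pads are 16 mm wide; open, the fingers measure 119 mm over their backs; the gripper's body (75 mm by 177 mm) begins 78 mm behind the grasp point.
Start: joints at [-1.358, 0.276, 1.505, -0, 1.361, -0.121], TCP at [188.392, -543.302, 172.593] pointing down, gripper open.
Joint ranges: [-2.89, 2.89], [-0.75, 2.08], [0.22, 2.7], [-1.18, 4.32], [0.11, 2.71], [-2.7, 2.7]. Speed limits (rad/s): [2.57, 2.57, 3.14, 3.14, 3.14, 3.14].

## Interface

Orientations are given as a rotation vector (axis times angle).
In Python, from workcell import arm gives the robot as it stands.
- The arm moves only by the tool jog_arm, never from a script. Its argument "moves" is one flat list of numbers, 7 for each row, row after row: the turn, a rotation vector about the tool's x, y, z in rad, then the shift along the tool's x, y, z in m, then the opening, from -1 (shut) to 1 (fully open). A call has exactly 10 rows; each row is the pose to reach, as a shift and turn from the pose commanded when the call began, along the tool's axes at that moment; what a row does not reach only later rows make up. A row lasts 1/12 s, in which the tool goes at most 41.7 mm and 7.16 degrees, less where a joint would pass 70% of its speed; a pose out of reach is approached as far as the arm can. A call with a gripper value outside its range is refused whole. The fingers move at their own pace and stop on an object; "squeeze" is the grip in N (left out, the last holds). Time passes only in rows, so rows that repeat a pose let the fingers close, or fill a call up. It gives the time, the measured TCP pose, the force, the opening and the grip force at its end, in the units of the state.
- arm.read_state(): the state, without advancing time (a new reading comes with each control period).
- arm.get_image(name): name is "scene" or "top" or "wrist"; returns (picture, depth): 400x640x3 uint8, red, green, blue; 400x640 float32, mm along the optical axis (not along the pixel's ray), 0 where there is no reading.
- arm.camera_info(name): a dict with "vertical_fov" (degrees; the focal length in pixels is half the picture's height over the tangent of half this angle, whatever the lens; pixels are square), "cx", "cy" (the principal point, pixels), "k1" (the pictures are not rectified: a ray, as slopes to the right and down, at radius r is drawn at 1 + k1 r^2 times it, then the intrinsics apply), "R" (3x3) and "t" (3): a world point X has camera coordinates R X + t; the wrist camera has in their place "hand_eye" (4x4, takes a point from camera to tool coordinates, whose origin is the TCP and whose axes are the flange's). Camera axes: x right, y down, z forward; pixel columns grow to the right and rows downward; lengths in mm; the calibration is good to about 2 mm. A picture is of the moment at which its call begins: read the wrist's pose just before it. camera_info takes no time and is no camera call.
- arm.finish_job(): hands the job in; it is judged then, once.
The state is a dict: "clock": time; "joint_pos": joint angles; "qd": joint speeds; "joint_efforts": joint torques, N m; "position": TCP position; "tool_rot": TCP orientation; "wrist_force": force on the tool from outside, world axes, zero at the start; "moment": the same for the moment, N m; "width": opening from 0.0 (shut) to 1.0 (fully open); "grip_force": force on a finger pad.
Only numpy, scipy, OpenCV 4.12 (cv2) and the standard library are available. Lean on these libraries where they do the work, as an engineer would, in place of code of your own. Each camera call takes 0.05 s, during which the arm holds its last target. There are 200 camera calls.

## Working session

There is one attempt and no reset: what is moved stays moved. The work goes in short steps, Python scripts to look and compute and a tool call to move; the robot and the scene stay as the last step left them, time stands still between calls to the robot, and variables do not carry over. Pictures are saved under pics/ and viewed, at most 10 in all, crops included, and the job is handed in when it is done.

Besides the shell and the picture viewer there is one more tool, called after ">>>" as name(argument=value, ...), one argument or row to a line, values as JSON. jog_arm: Moves the arm, as the interface text tells. Its arguments: {"type":"object","properties":{"moves":{"type":"array","items":{"type":"number"}},"squeeze":{"type":"number"}},"required":["moves"]}

```bash
ls; mkdir -p pics
cat > h.py <<'E'
import numpy as np, cv2
from scipy.spatial.transform import Rotation as Ro
from workcell import arm
def rays(ci,shape=(400,640)):
    f=200/np.tan(np.radians(ci["vertical_fov"]/2))
    K=np.array([[f,0,ci["cx"]],[0,f,ci["cy"]],[0,0,1]])
    v,u=np.mgrid[0:shape[0],0:shape[1]]
    p=np.stack([u.ravel(),v.ravel()],1).astype(np.float64)[:,None]
    return cv2.undistortPoints(p,K,np.array([ci["k1"],0,0,0,0.])).reshape(*shape,2)
def cloud(name,d,st=None):
    ci=arm.camera_info(name); r=rays(ci)
    P=np.dstack([r[...,0]*d,r[...,1]*d,d]).astype(float)
    if name=="wrist":
        H=np.array(ci["hand_eye"]); P=P@H[:3,:3].T+H[:3,3]
        P=P@Ro.from_rotvec(st["tool_rot"]).as_matrix().T+np.array(st["position"])
    else:
        P=(P-np.array(ci["t"]))@np.array(ci["R"])
    P[d<=0]=np.nan
    return P
def shot(name,tag):
    st=arm.read_state(); im,d=arm.get_image(name)
    cv2.imwrite(f"pics/{tag}.png",im[...,::-1]); np.savez(f"{tag}.npz",im=im,P=cloud(name,d,st),d=d)
    return im,d,st
E
python3 - <<'E'
from h import *
for n in("scene","top"): shot(n,n)
print(arm.read_state()); print(arm.camera_info("wrist"),arm.grip_depth)
im=np.vstack([cv2.imread("pics/scene.png")]);
E
```

```text
pics
{'clock': 0.1, 'joint_pos': array([-1.35801050e+00,  2.76525657e-01,  1.50594746e+00,  2.52348706e-05,
        1.36070067e+00, -1.21019283e-01]), 'qd': array([-0.00072669, -0.00047248, -0.00357792,  0.00106647,  0.00029727,
        0.00026316]), 'joint_efforts': array([ 1.66362552e-03, -4.05454874e+01, -2.37780547e+01,  7.01581920e-02,
        2.98842473e-02, -5.50278423e-05]), 'position': array([ 188.27447727, -542.73959419,  171.81829824]), 'tool_rot': array([-3.09638005e+00, -5.21638092e-01,  7.51595070e-05]), 'wrist_force': array([-1.01145297, -0.35107621, -0.33281461]), 'moment': array([ 0.00143664, -0.01148008, -0.02790056]), 'grip_force': 0.0, 'width': 1.00226365649199}
{'vertical_fov': 70.93755106448396, 'cx': 323.88987490511136, 'cy': 200.52439176346883, 'k1': -0.02534339278536346, 'hand_eye': array([[ 9.55750268e-04, -9.60124803e-01, -2.79570116e-01,
         8.04929453e+01],
       [ 9.99998956e-01,  1.22069035e-03, -7.73565547e-04,
         4.81811222e-01],
       [ 1.08398801e-03, -2.79569085e-01,  9.60124967e-01,
        -2.12460814e+02],
       [ 0.00000000e+00,  0.00000000e+00,  0.00000000e+00,
         1.00000000e+00]])} 18.8
```

View pics/scene.png

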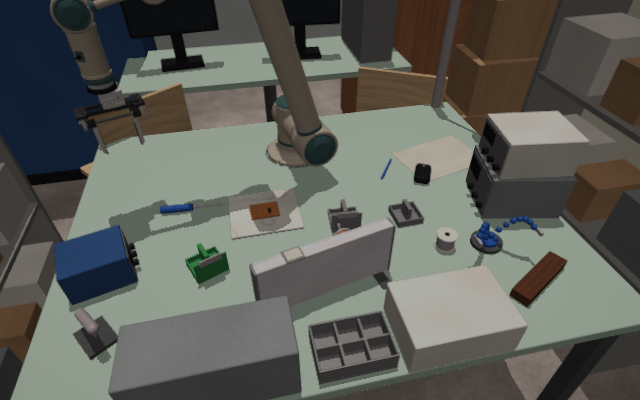

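View pics/top.png

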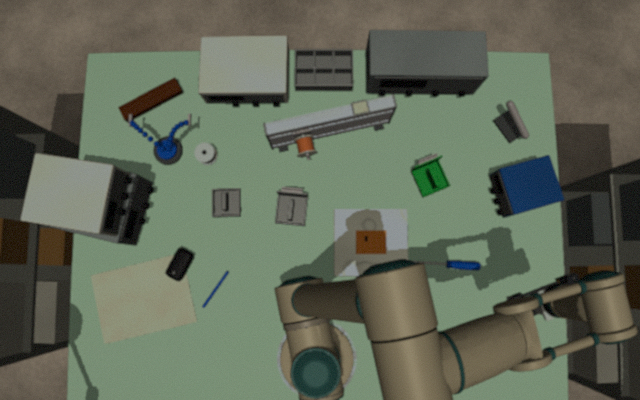

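The scene view shows the panel at (325,265) with its clip at (293,254). The top view shows the lipped tray at (292,205), the plain tray at (227,202), the panel at (330,120), the clip at (360,107) and the neighbour's copper spool at (306,147).

Run:
```python
from h import *
Pt=np.load("top.npz")["P"]; im=np.load("top.npz")["im"]
def rect(Q):
    (c,s,a)=cv2.minAreaRect(Q[:,:2].astype(np.float32)); return np.round(c,1),np.round(s,1),round(a,2)
W=Pt[85:155,255:405].reshape(-1,3); 
m=(W[:,2]>162)&(W[:,2]<173); print("panel top",m.sum(),rect(W[m]),np.median(W[m,2]))
m=(W[:,2]>=173)&(W[:,2]<185); print("clip?",m.sum(),W[m].mean(0))
i=im[85:155,255:405].reshape(-1,3).astype(int); 
T=Pt[175:235,265:320].reshape(-1,3)
for lo,hi in((2,90),(15,25),(50,67),(67,73),(73,95)):
    m=(T[:,2]>lo)&(T[:,2]<hi); print("tray",lo,hi,m.sum(), rect(T[m]) if m.sum()>3 else '',T[m].mean(0))
print(Pt[210,340],Pt[230,240], Pt[107,360])
B=Pt[180:225,205:248].reshape(-1,3);m=B[:,2]>5;print("plain",rect(B[m]),B[m,2].max())
# scene cam
S=np.load("scene.npz")["P"]; W=S[215:315,245:405].reshape(-1,3)
m=(W[:,2]>165)&(W[:,2]<172); print("panel top scene",m.sum(),rect(W[m]))
m=(W[:,2]>=172.5)&(W[:,2]<185); print("clip scene",m.sum(),rect(W[m]),W[m].mean(0))
```

```text
panel top 1472 (array([682.3, -36.2]), array([ 42.7, 370.3]), 12.55) 168.18514755725394
clip? 183 [690.22767169 -81.50236196 175.02996602]
tray 2 90 1244 (array([451.8,  75.6]), array([179.1, 163.4]), 0.29) [447.68770709  76.01886225  19.91283649]
tray 15 25 129 (array([434. ,  76.4]), array([90.3, 87. ]), 84.44) [424.65381485  77.65867093  19.31624311]
tray 50 67 133 (array([454.6,  62.3]), array([89.6, 79.9]), 21.81) [449.12329405  75.92233604  61.61521585]
tray 67 73 60 (array([456.9,  65.5]), array([84.7, 71.3]), 22.66) [475.67603857  71.88822464  69.57818113]
tray 73 95 53 (array([457.9,  57.3]), array([88.6, 61.5]), 17.72) [484.6158141   67.46995693  80.69924618]
[433.50444855 -68.67589617  11.75578779] [374.18953027 231.07752457  -2.46394983] [ 700.11706761 -119.70491201  172.73149043]
plain (array([458.3, 275.7]), array([126. , 135.1]), 88.72) 59.178476408449995
panel top scene 1524 (array([680.1, -37.9]), array([ 40.1, 373.1]), 12.99)
clip scene 246 (array([681.3, -24.4]), array([ 40.8, 327.1]), 10.81) [ 699.9104701  -115.77873047  174.59238537]
```

```bash
cat >> h.py <<'E'
import json
def tool(yaw,pitch=0):
    "tool pointing down, x ahead at yaw (deg); pitch>0 turns the load's front up"
    return Ro.from_euler("z",yaw,degrees=True)*Ro.from_euler("y",pitch,degrees=True)*Ro.from_euler("x",180,degrees=True)
def cmd(): 
    c=json.load(open("cmd.json")); return np.array(c["p"]),Ro.from_rotvec(c["r"])
def setcmd(p,r): json.dump({"p":list(map(float,p)),"r":list(map(float,r.as_rotvec()))},open("cmd.json","w"))
def plan(targets):
    "rows (turn, shift) to world targets [(p,Rot)], rounded; the last becomes the commanded pose"
    p0,r0=cmd()
    for p,r in targets:
        t=np.round((r0.inv()*r).as_rotvec(),3); s=np.round(r0.inv().apply(np.array(p)-p0)/1e3,4)
        print(",".join(f"{x:g}" for x in (*t,*s)))
    setcmd(p0+r0.apply(s*1e3), r0*Ro.from_rotvec(t))
def chk():
    s=arm.read_state(); p,r=cmd(); q=Ro.from_rotvec(s["tool_rot"])
    print("t",round(s["clock"],2),"p",s["position"].round(1),"dp",(s["position"]-p).round(1),"drot",np.degrees((r.inv()*q).as_rotvec()).round(2),"F",s["wrist_force"].round(1),"M",s["moment"].round(2),"w",round(s["width"],3),"g",round(s["grip_force"],1),"q",s["joint_pos"].round(2))
E
python3 - <<'E'
from h import *
s=arm.read_state(); setcmd([188.392,-543.302,172.593],Ro.from_rotvec(s["tool_rot"]))
print(cmd()[1].as_matrix().round(3))
plan([([280,-250,250],tool(10))]); plan([([400,76,250],tool(0))])
E
```

```text
[[ 0.945  0.328 -0.   ]
 [ 0.328 -0.945  0.002]
 [ 0.    -0.002 -1.   ]]
-0.002,-0,0.159,0.1827,-0.2472,-0.077
0,-0,0.175,0.1748,-0.3002,-0.0001
```

>>> jog_arm(
  moves=[0,0,0.04,0.03,-0.02,-0.06,1,0,0,0.159,0.1827,-0.2472,-0.077,1,0,0,0.159,0.1827,-0.2472,-0.077,1,0,0,0.159,0.1827,-0.2472,-0.077,1,0,0,0.159,0.1827,-0.2472,-0.077,1,0,0,0.159,0.1827,-0.2472,-0.077,1,-0.002,0,0.159,0.1827,-0.2472,-0.077,1,-0.002,0,0.159,0.1827,-0.2472,-0.077,1,-0.002,0,0.159,0.1827,-0.2472,-0.077,1,-0.002,0,0.159,0.1827,-0.2472,-0.077,1],
)

```text
clock: 0.93
position: [280.4, -248.3, 250.0]
tool_rot: [3.126, 0.28, 0.002]
wrist_force: [0.3, 0.6, -0.5]
width: 1.001
grip_force: 0.0
```

>>> jog_arm(
  moves=[0,0,0.175,0.1748,-0.3002,-0.0001,1,0,0,0.175,0.1748,-0.3002,-0.0001,1,0,0,0.175,0.1748,-0.3002,-0.0001,1,0,0,0.175,0.1748,-0.3002,-0.0001,1,0,0,0.175,0.1748,-0.3002,-0.0001,1,0,0,0.175,0.1748,-0.3002,-0.0001,1,0,0,0.175,0.1748,-0.3002,-0.0001,1,0,0,0.175,0.1748,-0.3002,-0.0001,1,0,0,0.175,0.1748,-0.3002,-0.0001,1,0,0,0.175,0.1748,-0.3002,-0.0001,1],
)

```text
clock: 1.77
position: [402.0, 78.7, 248.2]
tool_rot: [3.141, 0.006, -0.0]
wrist_force: [-0.4, -0.6, 0.3]
width: 1.0
grip_force: 0.0
```

Run:
```python
from h import *
shot("wrist","w1"); chk()
```

```text
t 1.82 p [401.   76.5 248.2] dp [ 1.   0.5 -1.8] drot [-0.14 -0.07 -0.16] F [-0.5  1.2  0.2] M [-0.03 -0.04 -0.04] w 1.0 g 0.0 q [ 0.02 -0.02  1.67 -0.    1.49  1.59]
```

View pics/w1.png

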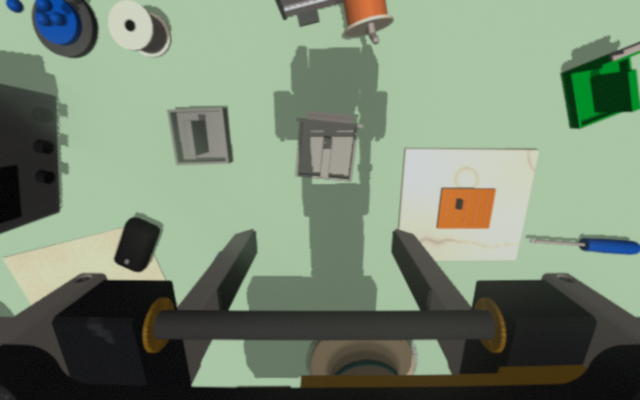

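The wrist view shows the lipped tray at (328,148), with its lip along the far edge from about (303,117) to (362,126). The plain tray is at (200,135), well clear to the left.

Run:
```python
from h import *
D=np.load("w1.npz");P=D["P"]; T=P[105:190,285:372].reshape(-1,3)
def rect(Q):
    (c,s,a)=cv2.minAreaRect(Q[:,:2].astype(np.float32)); return np.round(c,1),np.round(s,1),round(a,2)
def pca(Q):
    c=Q[:,:2].mean(0);u,s,v=np.linalg.svd(Q[:,:2]-c,full_matrices=False);e=v[0];pr=(Q[:,:2]-c)@v.T
    return c.round(1),round(np.degrees(np.arctan2(e[1],e[0])),1),np.ptp(pr,axis=0).round(1)
for lo,hi in((14,27),(58,66),(66,73),(78,88)):
    m=(T[:,2]>lo)&(T[:,2]<hi)
    if m.sum()>5: print(lo,hi,m.sum(),rect(T[m]),pca(T[m]),np.median(T[m,2]))
print("bench",np.nanmedian(P[200:220,300:320,2]), P[300:,:,2].max())
np.set_printoptions(linewidth=250)
print(P[112:184:3,300:360:4,2].round(0).astype(int))
C=cv2.resize(D["im"][95:195,270:390][...,::-1],None,fx=5,fy=5,interpolation=cv2.INTER_CUBIC);cv2.imwrite("pics/w1c.png",C)
```

```text
14 27 463 (array([433.1,  77.1]), array([90.1, 85. ]), 84.49) (array([422.3,  77.9]), np.float64(-96.1), array([90.7, 85.6])) 19.952965972265304
58 66 333 (array([430. ,  77.2]), array([11.9, 55.9]), 84.54) (array([430.3,  77.2]), np.float64(174.4), array([55.9, 12. ])) 64.22415688090163
66 73 428 (array([467.6,  66.1]), array([80.7, 73.8]), 29.89) (array([480.8,  72.6]), np.float64(-95.3), array([89.2, 72.9])) 70.30978801385358
78 88 156 (array([488.8,  71.5]), array([59.9,  4. ]), 84.54) (array([488.8,  71.7]), np.float64(-95.4), array([59.9,  4.1])) 85.33343711572803
bench 0.23741102977922424 nan
[[                   0                    0                   85                   86                   85                   85                   85                   -1                    0                   -1                    0
                     0                   -1                    1                    0]
 [                  -1                    0                   70                   69                   71                   73                   86                   87    
[... 6548 characters left out ...]
[                   1                    0                    1                    0                    0                   20                   20                   21                   20                   21                   19
                    20                   19                    2                    0]
 [                   0                    0                    0                   -1                   -1                    0                    1                    0                    2                    1                    0
                     0                    1                    0                    0]]<stdin>:13: RuntimeWarning: invalid value encountered in cast
```

View pics/w1c.png

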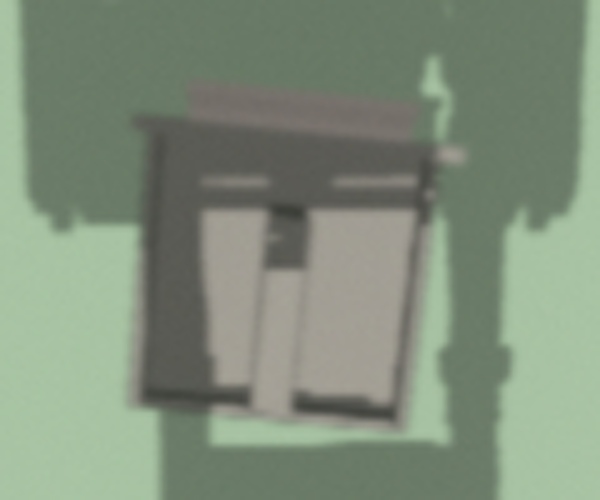

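The crop shows the lip, back plate and fin clearly, with the fin running (285,205)–(270,410). The cloud fits the given sizes: yaw is −5.5° and the fin centre is (430, 77.2). I'll grasp with a 15° lean.

Run:
```python
from h import *
R=tool(-5.5,-15); z=R.as_matrix()[:,2]; g=np.array([430,77.2,48])
plan([(g+z*(18.8-50),R)]); plan([(g+z*18.8,R)])
```

```text
-0.012,0.261,0.095,0.022,-0.002,0.1719
-0,0,0,-0,-0,0.05
```

>>> jog_arm(
  moves=[-0.012,0.261,0.095,0.022,-0.002,0.1719,0,-0.012,0.261,0.095,0.022,-0.002,0.1719,0,-0.012,0.261,0.095,0.022,-0.002,0.1719,0,-0.012,0.261,0.095,0.022,-0.002,0.1719,0,-0.012,0.261,0.095,0.022,-0.002,0.1719,0,-0.012,0.261,0.095,0.022,-0.002,0.1719,0,-0.012,0.261,0.095,0.022,-0.002,0.1719,0,-0.012,0.261,0.095,0.022,-0.002,0.1719,0,-0.012,0.261,0.095,0.022,-0.002,0.1719,0,-0.012,0.261,0.095,0.022,-0.002,0.1719,0],
)

```text
clock: 2.65
position: [424.0, 77.4, 79.2]
tool_rot: [3.097, -0.149, 0.414]
wrist_force: [0.1, 0.3, -0.5]
width: 0.499
grip_force: 0.0
```

Run:
```python
from h import *
p,r=cmd(); setcmd(p-r.apply([0,0,50]),r); chk()
p,r=cmd(); setcmd(p+r.apply([0,0,50]),r)
```

```text
t 2.65 p [424.   77.4  79.2] dp [ 2.  -0.5  1. ] drot [-0.08  0.25  0.02] F [ 0.1  0.3 -0.5] M [ 0.07  0.12 -0.01] w 0.499 g 0.0 q [ 0.06 -0.    2.15 -0.06  0.74  1.77]
```

>>> jog_arm(
  moves=[0,0,0,0,0,0.03,0,0,0,0,0,0,0.05,0,0,0,0,0,0,0.05,0,0,0,0,0,0,0.05,0,0,0,0,0,0,0.05,-1,0,0,0,0,0,0.05,-1,0,0,0,0,0,0.05,-1,0,0,0,0,0,0.05,-1,0,0,0,0,0,0.05,-1,0,0,0,0,0,0.05,-1],
  squeeze=50,
)

```text
clock: 3.48
position: [435.1, 76.5, 29.3]
tool_rot: [3.097, -0.148, 0.409]
wrist_force: [-0.9, -0.7, 1.8]
width: 0.116
grip_force: 50.1
```

Run:
```python
from h import *
chk()
p,r=cmd(); plan([(p+[0,0,60],r)])
```

```text
t 3.48 p [435.1  76.5  29.3] dp [ 0.2 -0.2 -0.5] drot [-0.08  0.08 -0.03] F [-0.9 -0.7  1.8] M [-0.03  0.2  -0.05] w 0.116 g 50.1 q [ 0.06  0.09  2.21 -0.07  0.58  1.78]
0,0,0,0.0155,-0,-0.058
```

>>> jog_arm(
  moves=[0,0,0,0.0016,0,-0.0058,-1,0,0,0,0.005,0,-0.0187,-1,0,0,0,0.0155,0,-0.058,-1,0,0,0,0.0155,0,-0.058,-1,0,0,0,0.0155,0,-0.058,-1,0,0,0,0.0155,0,-0.058,-1,0,0,0,0.0155,0,-0.058,-1,0,0,0,0.0155,0,-0.058,-1,0,0,0,0.0155,0,-0.058,-1,0,0,0,0.0155,0,-0.058,-1],
)

```text
clock: 4.32
position: [434.2, 76.5, 88.0]
tool_rot: [3.098, -0.148, 0.405]
wrist_force: [0.3, 0.4, -2.0]
width: 0.111
grip_force: 50.0
```

```bash
cat >> h.py <<'E'
# tray in tool frame, from the measured grasp
_Rg=Ro.from_rotvec(np.array([3.097,-0.148,0.409])); _pg=np.array([435.1,76.5,29.3])
_Ry=Ro.from_euler("z",-5.5,degrees=True); _o=np.array([430,77.2,48])-_Ry.apply([-6,0,48])
TT_R=_Rg.inv()*_Ry; TT_p=_Rg.inv().apply(_o-_pg); TT_p[1]=0
PAN=dict(yaw=12.8,o=np.array([663.5,-41,0]),yc=-85.)
def pan2w(v): return PAN["o"]+Ro.from_euler("z",PAN["yaw"],degrees=True).apply(v)
def tcp_for(lip,tilt):
    "TCP pose with tray_lip at lip=(x,y rel. clip,z rel. groove) in the panel frame, front raised by tilt deg"
    Rt=Ro.from_euler("z",PAN["yaw"],degrees=True)*Ro.from_euler("y",tilt,degrees=True)
    L=pan2w([lip[0],PAN["yc"]+lip[1],125+lip[2]]); o=L-Rt.apply([45,0,66])
    R=Rt*TT_R.inv(); return o-R.apply(TT_p),R
def where():
    "measured lip (panel frame, clip y, groove z), tray tilt, yaw error"
    s=arm.read_state(); r=Ro.from_rotvec(s["tool_rot"]); Rt=r*TT_R; o=s["position"]+r.apply(TT_p)
    Ri=Ro.from_euler("z",-PAN["yaw"],degrees=True); L=Ri.apply(o+Rt.apply([45,0,66])-PAN["o"])-[0,PAN["yc"],125]
    e=(Ri*Rt).as_euler("ZYX",degrees=True)
    print("t",round(s["clock"],2),"lip",L.round(1),"yaw,tilt,roll",e.round(1),"F",Ri.apply(s["wrist_force"]).round(1),"M",Ri.apply(s["moment"]).round(2),"g",round(s["grip_force"],1),"q",s["joint_pos"].round(2))
    return L,e
E
python3 - <<'E'
from h import *
chk(); print(TT_p, np.degrees(TT_R.as_rotvec())); where()
p1,R1=tcp_for([-100,0,40],0); print(p1)
p0,r0=cmd()
Rm=tool(3,-15)
plan([([450,-40,220],Rm)]); plan([(p1,R1)])
E
```

```text
t 4.32 p [434.2  76.5  88. ] dp [-0.7 -0.2 -1.9] drot [-0.11 -0.09 -0.02] F [ 0.3  0.4 -2. ] M [ 0.02  0.33 -0.05] w 0.111 g 50.0 q [ 0.06  0.    2.11 -0.06  0.77  1.76]
[-6.78136618  0.         28.51690117] [-1.78356845e+02 -4.36440412e-02 -2.35617249e+01]
t 4.32 lip [-154.   235.9   -0.4] yaw,tilt,roll [-18.3   0.2  -0. ] F [ 0.4  0.3 -2. ] M [ 0.09  0.31 -0.05] g 50.0 q [ 0.06  0.    2.11 -0.06  0.77  1.76]
[ 540.08892112 -156.15411933  128.29956748]
0.038,0,-0.143,0.059,0.1147,-0.119
0.043,0.001,-0.166,0.0573,0.1207,0.1103
```

>>> jog_arm(
  moves=[0,0,0,0.0103,0,-0.0386,-1,0,0,-0.02,0.02,0.01,-0.075,-1,0.038,0,-0.143,0.059,0.1147,-0.119,-1,0.038,0,-0.143,0.059,0.1147,-0.119,-1,0.038,0,-0.143,0.059,0.1147,-0.119,-1,0.038,0,-0.143,0.059,0.1147,-0.119,-1,0.038,0,-0.143,0.059,0.1147,-0.119,-1,0.038,0,-0.143,0.059,0.1147,-0.119,-1,0.038,0,-0.143,0.059,0.1147,-0.119,-1,0.038,0,-0.143,0.059,0.1147,-0.119,-1],
)

```text
clock: 5.15
position: [448.8, -38.4, 218.0]
tool_rot: [-3.108, -0.084, -0.405]
wrist_force: [0.2, -0.7, -1.8]
width: 0.109
grip_force: 50.0
```

>>> jog_arm(
  moves=[0.01,0,-0.04,0.01,0.03,0.02,-1,0.022,0,-0.083,0.0287,0.06,0.055,-1,0.043,0.001,-0.166,0.0573,0.1207,0.1103,-1,0.043,0.001,-0.166,0.0573,0.1207,0.1103,-1,0.043,0.001,-0.166,0.0573,0.1207,0.1103,-1,0.043,0.001,-0.166,0.0573,0.1207,0.1103,-1,0.043,0.001,-0.166,0.0573,0.1207,0.1103,-1,0.043,0.001,-0.166,0.0573,0.1207,0.1103,-1,0.043,0.001,-0.166,0.0573,0.1207,0.1103,-1,0.043,0.001,-0.166,0.0573,0.1207,0.1103,-1],
)

```text
clock: 5.98
position: [539.9, -155.0, 129.2]
tool_rot: [-3.07, -0.348, -0.408]
wrist_force: [-0.9, 0.2, -1.8]
width: 0.112
grip_force: 50.0
```

Run:
```python
from h import *
shot("wrist","w2"); chk(); where()
```

```text
t 6.03 p [ 540.  -155.3  129.1] dp [-0.1  0.9  0.8] drot [-0.15  0.08 -0.12] F [-0.1 -0.4 -1.7] M [-0.03  0.24 -0.03] w 0.114 g 50.0 q [-0.54  0.16  1.82  0.21  0.98  0.7 ]
t 6.03 lip [-99.9   1.1  40.9] yaw,tilt,roll [ 0.1 -0.1 -0.2] F [-0.2 -0.4 -1.7] M [ 0.02  0.25 -0.03] g 50.0 q [-0.54  0.16  1.82  0.21  0.98  0.7 ]
```

View pics/w2.png

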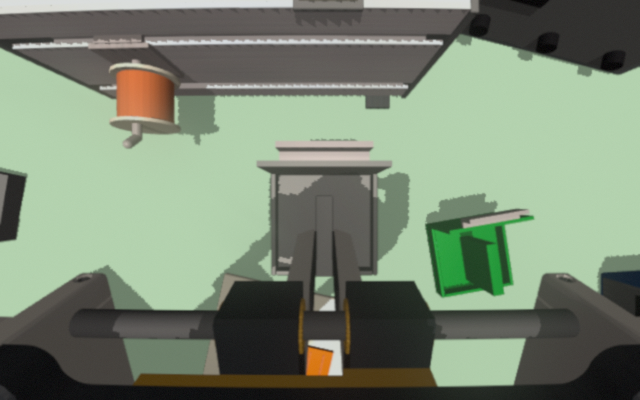

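The wrist view shows the gripped tray with its lip at (325,148), the panel's grooved front above it (upper groove along row ~42), the clip at (328,3) and the neighbour spool at (145,95). I'll fit the face, groove and clip, and check the tray in the hand.

Run:
```python
from h import *
D=np.load("w2.npz");P=D["P"]
Q=P.reshape(-1,3); Ri=Ro.from_euler("z",-12.8,degrees=True); L=Ri.apply(Q-PAN["o"]).reshape(P.shape)
A=L[:110].reshape(-1,3); 
m=(A[:,2]>50)&(A[:,2]<120)&(abs(A[:,0])<8)&(abs(A[:,1])<180)&((A[:,1]<40)|(A[:,1]>130))
for it in range(4):
    c=np.linalg.lstsq(np.c_[A[m,1],A[m,2],np.ones(m.sum())],A[m,0],rcond=None)[0]
    res=A[:,0]-np.c_[A[:,1],A[:,2],np.ones(len(A))]@c; m=m&(abs(res)<1.5)
print("face x=",c,"n",m.sum(),"deg",np.degrees(np.arctan(c[0])))
f=res; 
m2=(abs(f)<1.2)&(A[:,2]>100)&(abs(A[:,1])<150)
h,e=np.histogram(A[m2,2],bins=np.arange(100,175,1.)); print(dict(zip(e[:-1].astype(int),h)))
print("face y range",np.nanpercentile(A[(abs(f)<1.5)&(A[:,2]>60),1],[0.2,99.8]))
k=(A[:,2]>172)&(abs(A[:,0]-15)<40); print("clip pts",k.sum(),A[k].min(0) if k.any() else'',A[k].max(0) if k.any() else '',np.median(A[k],0))
t=L[135:175,240:400].reshape(-1,3)
for lo,hi in((181,188),(166,172)):
    k=(t[:,2]>lo)&(t[:,2]<hi)&(t[:,0]>-115);q=t[k]; c2=q.mean(0);v=np.linalg.svd(q[:,:2]-c2[:2],full_matrices=False)[2]
    pr=(q[:,:2]-c2[:2])@v.T;(c3,s,a)=cv2.minAreaRect(q[:,:2].astype(np.float32))
    print(lo,k.sum(),"ctr",c2.round(1),np.round(c3,1),"ang",np.degrees(np.arctan2(v[0,1],v[0,0])).round(2),"size",np.ptp(pr,axis=0).round(1),"z tilt",np.polyfit(q[:,1],q[:,2],1).round(3),np.median(q[:,2]))
```

```text
face x= [-0.00395723  0.00446146  0.03412311] n 9515 deg -0.22673119300235833
{np.int64(100): np.int64(158), np.int64(101): np.int64(149), np.int64(102): np.int64(125), np.int64(103): np.int64(140), np.int64(104): np.int64(144), np.int64(105): np.int64(163), np.int64(106): np.int64(165), np.int64(107): np.int64(152), np.int64(108): np.int64(151), np.int64(109): np.int64(165), np.int64(110): np.int64(162), np.int64(111): np.int64(149), np.int64(112): np.int64(181), np.int64(113): np.int64(153), np.int64(114): np.int64(181), np.int64(115): np.int64(150), np.int64(116): np.int64(183), np.int64(117): np.int64(186), np.int64(118): np.int64(163), np.int64(119): np.int64(182), np.int64(120): np.int64(160), np.int64(121): np.int64(193), np.int64(122): np.int64(175), np.int64(123): np.int64(195), np.int64(124): np.int64(231), np.int64(125): np.int64(370), np.int64(126): np.int64(113), np.int64(127): np.int64(21), np.int64(128): np.int64(33), np.int64(129): np.int64(64), np.int64(130): np.int64(63), np.int64(131): np.int64(35), np.int64(132): np.int64(3), np.int64(133): np.int64(0), np.int64(1
[... 913 characters left out ...]
nt64(165): np.int64(358), np.int64(166): np.int64(340), np.int64(167): np.int64(317), np.int64(168): np.int64(329), np.int64(169): np.int64(419), np.int64(170): np.int64(601), np.int64(171): np.int64(258), np.int64(172): np.int64(29), np.int64(173): np.int64(84)}
face y range [-182.81817959  180.14849487]
clip pts 781 [  -3.49979935 -143.96160111  172.01210141] [  5.53281061 135.41653857 176.59873856] [ -0.40785452 -84.96056779 174.12590217]
181 683 ctr [-92.3 -83.6 184. ] [-92.3 -83.5] ang -89.82 size [59.6  4.1] z tilt [-2.0000e-03  1.8382e+02] 184.07846688807268
166 1739 ctr [-99.7 -83.3 169.3] [-99.1 -83.9] ang -89.86 size [89.3 10.5] z tilt [-2.00000e-03  1.69138e+02] 169.29161544191862
```

```bash
cat >> h.py <<'E'
PAN=dict(yaw=13.0,o=np.array([663.5,-41,0.6])+Ro.from_euler("z",13,degrees=True).apply([1.0,0,0]),yc=-85.)
E
python3 - <<'E'
from h import *
where()
a=[tcp_for([-70,0,0],20),tcp_for([-36,0,-24.5],40)]
plan(a)
E
```

```text
t 6.03 lip [-101.2    1.4   40.3] yaw,tilt,roll [-0.1 -0.1 -0.2] F [-0.2 -0.4 -1.7] M [ 0.02  0.25 -0.03] g 50.0 q [-0.54  0.16  1.82  0.21  0.98  0.7 ]
0,-0.349,-0.004,0.0152,0.0004,0.0264
0,-0.698,-0.005,0.044,0.0003,0.0386
```

>>> jog_arm(
  moves=[0,-0.1,0,0.005,0,0.008,-1,0,-0.2,0,0.009,0,0.016,-1,0,-0.3,0,0.013,0,0.023,-1,0,-0.4,-0.004,0.02,0.0004,0.028,-1,0,-0.5,-0.004,0.028,0.0003,0.032,-1,0,-0.6,-0.005,0.037,0.0003,0.036,-1,0,-0.698,-0.005,0.044,0.0003,0.0386,-1,0,-0.698,-0.005,0.044,0.0003,0.0386,-1,0,-0.698,-0.005,0.044,0.0003,0.0386,-1,0,-0.698,-0.005,0.044,0.0003,0.0386,-1],
)

```text
clock: 6.87
position: [591.3, -144.6, 102.1]
tool_rot: [2.998, 0.344, -0.662]
wrist_force: [-1.2, 0.6, -1.6]
width: 0.107
grip_force: 50.0
```

Run:
```python
from h import *
chk(); where()
im,d,st=shot("wrist","w3"); P=np.load("w3.npz")["P"]
L=Ro.from_euler("z",-PAN["yaw"],degrees=True).apply(P.reshape(-1,3)-PAN["o"]).reshape(P.shape)-[0,-85,125]
np.set_printoptions(linewidth=200,suppress=True)
print(L[100:185:4,325].round(1))
s2,_=arm.get_image("scene"); cv2.imwrite("pics/s3.png",cv2.resize(s2[150:330,200:420][...,::-1],None,fx=3,fy=3))
```

```text
t 6.87 p [ 591.3 -144.6  102.1] dp [-0.   0.2 -0.4] drot [-0.1   0.05  0.01] F [-1.2  0.6 -1.6] M [ 0.02 -0.39  0.01] w 0.107 g 50.0 q [-0.22  0.63  1.17 -0.19  1.72  1.13]
t 6.87 lip [-35.9   0.3 -24.9] yaw,tilt,roll [-0.  40.  -0.1] F [-1.   0.9 -1.6] M [-0.07 -0.38  0.01] g 50.0 q [-0.22  0.63  1.17 -0.19  1.72  1.13]
[[34.3 -0.1 49.6]
 [32.9 -0.1 49.2]
 [31.3 -0.1 48.4]
 [30.6 -0.1 49.9]
 [29.1 -0.1 49.5]
 [27.9 -0.1 49.9]
 [26.2 -0.1 49.2]
 [ nan  nan  nan]
 [23.9 -0.1 50.4]
 [22.5 -0.2 50.5]
 [20.8 -0.2 50.1]
 [19.4 -0.2 50.2]
 [17.4 -0.2 49.5]
 [16.  -0.2 49.9]
 [14.5 -0.2 50.1]
 [12.5 -0.2 49.6]
 [11.1 -0.2 50.1]
 [ 9.  -0.2 49.5]
 [ 7.2 -0.2 49.6]
 [ 5.6 -0.3 49.7]
 [ 3.4 -0.3 49.4]
 [ 1.6 -0.3 49.5]]
```

View pics/w3.png

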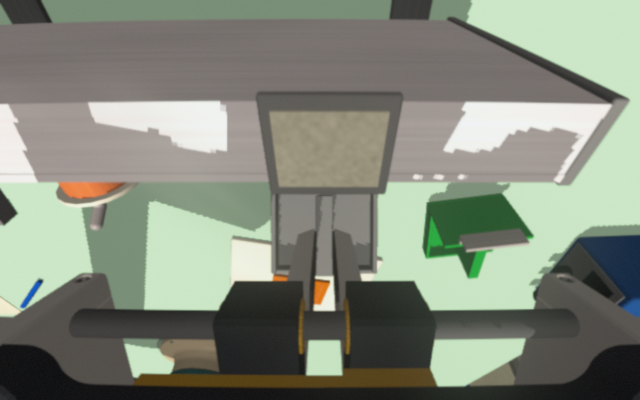

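The wrist view shows the clip at (328,140) above the tilted tray (325,235), and they are aligned. The panel's front top edge runs along row ~182. I'll check the panel-top edge in this view and plan the entry.

Run:
```python
from h import *
P=np.load("w3.npz")["P"]
L=Ro.from_euler("z",-PAN["yaw"],degrees=True).apply(P.reshape(-1,3)-PAN["o"]).reshape(P.shape)-[0,-85,125]
for c0,c1 in((205,250),(410,520)):
    q=L[130:190,c0:c1].reshape(-1,3); q=q[(q[:,2]>40)&(q[:,2]<50)]; print("top z",np.median(q[:,2]).round(2))
    e=[np.nanmin(np.where(L[130:190,c,2]>40,L[130:190,c,0],np.nan)) for c in range(c0,c1)]; print("front edge x",np.median(e).round(2))
q=L[90:200,255:405].reshape(-1,3); q=q[(q[:,2]>47.5)&(q[:,2]<53)]; print("clip",np.percentile(q[:,1],[1,50,99]).round(1),np.percentile(q[:,0],[1,99]).round(1))
a=[tcp_for(l,40) for l in([-26,0,-12.5],[-19,0,-4.5],[-14,0,1.5])]
plan(a[:2]); plan(a[2:])
```

```text
top z 44.26
front edge x -0.13
top z 44.19
front edge x 0.02
clip [-23.5  -1.1  20.9] [-2.7 36. ]
0,0,0,0.004,0,-0.0151
0,0,0,0.0069,0.0001,-0.0253
0,0,0,0.002,-0,-0.0076
```

>>> jog_arm(
  moves=[0,0,0,0.002,0,-0.008,-1,0,0,0,0.004,0,-0.0151,-1,0,0,0,0.005,0,-0.018,-1,0,0,0,0.006,0,-0.021,-1,0,0,0,0.0065,0.0001,-0.023,-1,0,0,0,0.0069,0.0001,-0.0253,-1,0,0,0,0.0069,0.0001,-0.0253,-1,0,0,0,0.0069,0.0001,-0.0253,-1,0,0,0,0.0069,0.0001,-0.0253,-1,0,0,0,0.0069,0.0001,-0.0253,-1],
)

```text
clock: 7.8
position: [607.6, -141.1, 121.6]
tool_rot: [2.998, 0.343, -0.664]
wrist_force: [-0.3, -0.4, -1.7]
width: 0.111
grip_force: 50.0
```

Run:
```python
from h import *
where()
```

```text
t 7.8 lip [-19.2  -0.   -5.4] yaw,tilt,roll [-0.  40.1 -0.1] F [-0.4 -0.3 -1.7] M [-0.02 -0.4   0.01] g 50.0 q [-0.21  0.65  1.1  -0.19  1.79  1.12]
```

>>> jog_arm(
  moves=[0,0,0,0.0003,0,-0.001,-1,0,0,0,0.0005,0,-0.002,-1,0,0,0,0.0008,0,-0.003,-1,0,0,0,0.001,0,-0.004,-1,0,0,0,0.0013,0,-0.005,-1,0,0,0,0.0016,0,-0.006,-1,0,0,0,0.0018,0,-0.007,-1,0,0,0,0.002,0,-0.0076,-1,0,0,0,0.002,0,-0.0076,-1,0,0,0,0.002,0,-0.0076,-1],
)

```text
clock: 8.63
position: [612.8, -140.0, 128.0]
tool_rot: [2.998, 0.343, -0.663]
wrist_force: [1.0, 0.1, -2.5]
width: 0.107
grip_force: 50.0
```

Run:
```python
from h import *
chk(); where()
a=[tcp_for(l,40) for l in([-11,0,4.5],[-8.5,0,7])]
plan(a)
```

```text
t 8.63 p [ 612.8 -140.   128. ] dp [ 0.  -0.1 -0.5] drot [-0.09 -0.    0.04] F [ 1.   0.1 -2.5] M [ 0.06 -0.32  0.02] w 0.107 g 50.0 q [-0.21  0.65  1.07 -0.19  1.81  1.12]
t 8.63 lip [-14.   -0.1   1. ] yaw,tilt,roll [-0.1 40.  -0.1] F [ 1.  -0.1 -2.5] M [-0.02 -0.33  0.02] g 50.0 q [-0.21  0.65  1.07 -0.19  1.81  1.12]
0,0,0,0.0015,-0,-0.0039
0,0,0,0.0027,-0,-0.0073
```

>>> jog_arm(
  moves=[0,0,0,0.0003,0,-0.0008,-1,0,0,0,0.0006,0,-0.0016,-1,0,0,0,0.0009,0,-0.0024,-1,0,0,0,0.0012,0,-0.0032,-1,0,0,0,0.0015,0,-0.0039,-1,0,0,0,0.0017,0,-0.0046,-1,0,0,0,0.0019,0,-0.0052,-1,0,0,0,0.0019,0,-0.0052,-1,0,0,0,0.0019,0,-0.0052,-1,0,0,0,0.0019,0,-0.0052,-1],
)

```text
clock: 9.47
position: [616.5, -139.1, 131.9]
tool_rot: [2.998, 0.343, -0.663]
wrist_force: [0.2, 0.7, -2.6]
width: 0.117
grip_force: 50.0
```

Run:
```python
from h import *
p,r=cmd(); setcmd(p+r.apply([-.8,0,2.1]),r); where()
for l in([-8.3,0,7.3],):
    plan([tcp_for(l,40)])
```

```text
t 9.47 lip [-10.1  -0.    4.9] yaw,tilt,roll [-0.1 40.  -0.1] F [ 0.4  0.6 -2.6] M [ 0.01 -0.38 -0.03] g 50.0 q [-0.21  0.66  1.06 -0.19  1.82  1.12]
0,0,0,0.0008,-0,-0.0024
```

>>> jog_arm(
  moves=[0,0,0,0.0002,0,-0.0004,-1,0,0,0,0.0003,0,-0.0008,-1,0,0,0,0.0004,0,-0.0012,-1,0,0,0,0.0005,0,-0.0016,-1,0,0,0,0.0006,0,-0.002,-1,0,0,0,0.0008,0,-0.0024,-1,0,0,0,0.0008,0,-0.0024,-1,0,0,0,0.0008,0,-0.0024,-1,0,0,0,0.0008,0,-0.0024,-1,0,0,0,0.0008,0,-0.0024,-1],
)

```text
clock: 10.3
position: [618.2, -138.7, 133.7]
tool_rot: [2.998, 0.343, -0.663]
wrist_force: [-0.1, -0.5, -2.0]
width: 0.112
grip_force: 50.0
```

Run:
```python
from h import *
where();chk()
plan([tcp_for(l,t) for l,t in(([-8.2,0,7.9],40),([-7.3,0,7.7],37),([-6.6,0,7.4],34))])
```

```text
t 10.3 lip [-8.4 -0.   6.7] yaw,tilt,roll [-0.1 40.  -0.1] F [-0.2 -0.5 -2. ] M [ 0.04 -0.37  0.04] g 50.0 q [-0.21  0.66  1.05 -0.19  1.83  1.12]
t 10.3 p [ 618.2 -138.7  133.7] dp [-0.  -0.1 -0.5] drot [-0.09 -0.01  0.04] F [-0.1 -0.5 -2. ] M [ 0.12 -0.35  0.04] w 0.112 g 50.0 q [-0.21  0.66  1.05 -0.19  1.83  1.12]
0,0,0,-0.0001,0,-0.0006
0,0.053,0,0.0021,-0,0.002
0,0.105,0.001,0.0043,-0,0.0047
```

>>> jog_arm(
  moves=[0,0,0,-0.0001,0,-0.0006,-1,0,0.018,0,0.0006,0,0.0003,-1,0,0.035,0,0.0014,0,0.0011,-1,0,0.053,0,0.0021,0,0.002,-1,0,0.07,0,0.0028,0,0.0029,-1,0,0.088,0,0.0036,0,0.0038,-1,0,0.105,0.001,0.0043,0,0.0047,-1,0,0.105,0.001,0.0043,0,0.0047,-1,0,0.105,0.001,0.0043,0,0.0047,-1,0,0.105,0.001,0.0043,0,0.0047,-1],
)

```text
clock: 11.13
position: [620.1, -138.3, 127.7]
tool_rot: [3.04, 0.347, -0.507]
wrist_force: [-0.2, 0.1, -2.3]
width: 0.109
grip_force: 50.0
```

Run:
```python
from h import *
where();chk()
plan([tcp_for(l,t) for l,t in(([-5.8,0,7.1],31),([-5,0,6.9],28),([-4.5,0,6.4],25))])
```

```text
t 11.13 lip [-6.6 -0.1  6.9] yaw,tilt,roll [-0.1 34.  -0.1] F [-0.1  0.1 -2.3] M [ 0.01 -0.25 -0.01] g 50.0 q [-0.23  0.59  1.14 -0.15  1.7   1.12]
t 11.13 p [ 620.1 -138.3  127.7] dp [ 0.  -0.1 -0.4] drot [-0.09  0.01  0.04] F [-0.2  0.1 -2.3] M [ 0.07 -0.24 -0.01] w 0.109 g 50.0 q [-0.23  0.59  1.14 -0.15  1.7   1.12]
0,0.052,-0,0.0022,-0,0.0028
0,0.105,-0,0.0044,-0,0.0054
0,0.157,-0,0.0067,-0,0.0084
```

>>> jog_arm(
  moves=[0,0.026,0,0.0011,0,0.0014,-1,0,0.052,0,0.0022,0,0.0028,-1,0,0.079,0,0.0033,0,0.0041,-1,0,0.105,0,0.0044,0,0.0054,-1,0,0.131,0,0.0056,0,0.0069,-1,0,0.157,0,0.0067,0,0.0084,-1,0,0.157,0,0.0067,0,0.0084,-1,0,0.157,0,0.0067,0,0.0084,-1,0,0.157,0,0.0067,0,0.0084,-1,0,0.157,0,0.0067,0,0.0084,-1],
)

```text
clock: 11.97
position: [624.0, -137.4, 117.3]
tool_rot: [3.087, 0.353, -0.269]
wrist_force: [-0.3, 0.2, -2.4]
width: 0.113
grip_force: 50.0
```

Run:
```python
from h import *
where();chk()
plan([tcp_for(l,t) for l,t in(([-4,0,5.9],22),([-3.5,0,5.4],19),([-3,0,4.9],16))])
```

```text
t 11.97 lip [-4.  -0.1  5.6] yaw,tilt,roll [-0.  25.  -0.1] F [-0.2  0.2 -2.4] M [ 0.03 -0.17 -0.03] g 50.0 q [-0.27  0.51  1.29 -0.09  1.5   1.09]
t 11.97 p [ 624.  -137.4  117.3] dp [ 0.4  0.  -0.7] drot [-0.09 -0.03 -0.  ] F [-0.3  0.2 -2.4] M [ 0.07 -0.16 -0.03] w 0.113 g 50.0 q [-0.27  0.51  1.29 -0.09  1.5   1.09]
0,0.052,-0,0.0018,-0,0.0031
0,0.105,0,0.0039,-0,0.0063
-0,0.157,0,0.006,-0,0.0093
```

>>> jog_arm(
  moves=[0,0.026,0,0.0008,0,0.0014,-1,0,0.052,0,0.0016,0,0.0029,-1,0,0.079,0,0.0026,0,0.0044,-1,0,0.105,0,0.0036,0,0.006,-1,0,0.131,0,0.0046,0,0.0075,-1,0,0.157,0,0.0056,0,0.009,-1,0,0.157,0,0.0056,0,0.009,-1,0,0.157,0,0.0056,0,0.009,-1,0,0.157,0,0.0056,0,0.009,-1,0,0.157,0,0.0056,0,0.009,-1],
)

```text
clock: 12.8
position: [628.0, -136.6, 107.7]
tool_rot: [3.116, 0.357, -0.026]
wrist_force: [0.3, 0.3, -2.0]
width: 0.109
grip_force: 50.0
```

Run:
```python
from h import *
p,r=cmd(); rs=r*Ro.from_rotvec([0,-.157,0]); setcmd(p+rs.apply([-.4,0,-.3]),r)
where();chk()
plan([tcp_for(l,t) for l,t in(([-2.9,0,4.2],12),([-2.4,0,3.1],8))])
```

```text
t 12.8 lip [-2.9 -0.2  4.7] yaw,tilt,roll [-0.  16.  -0.1] F [ 0.3  0.2 -2. ] M [-0.01 -0.02  0.01] g 50.0 q [-0.31  0.42  1.44 -0.01  1.29  1.03]
t 12.8 p [ 628.  -136.6  107.7] dp [ 0.5 -0.1 -0.6] drot [-0.1  -0.02 -0.02] F [ 0.3  0.3 -2. ] M [-0.01 -0.03  0.01] w 0.109 g 50.0 q [-0.31  0.42  1.44 -0.01  1.29  1.03]
-0,0.07,0,0.0023,-0,0.0048
-0,0.14,0,0.0048,-0,0.0094
```

>>> jog_arm(
  moves=[0,0.023,0,0.0008,0,0.0016,-1,0,0.047,0,0.0015,0,0.0032,-1,0,0.07,0,0.0023,0,0.0048,-1,0,0.093,0,0.0031,0,0.0063,-1,0,0.117,0,0.004,0,0.0079,-1,0,0.14,0,0.0048,0,0.0094,-1,0,0.14,0,0.0048,0,0.0094,-1,0,0.14,0,0.0048,0,0.0094,-1,0,0.14,0,0.0048,0,0.0094,-1,0,0.14,0,0.0048,0,0.0094,-1],
)

```text
clock: 13.63
position: [632.6, -135.6, 98.4]
tool_rot: [-3.105, -0.356, -0.192]
wrist_force: [-0.3, 0.7, -1.3]
width: 0.112
grip_force: 50.0
```

Run:
```python
from h import *
where();chk()
plan([tcp_for(l,t) for l,t in(([-2.2,0,2.6],5),([-2.0,0,2.1],2.5))])
```

```text
t 13.63 lip [-1.8 -0.2  2.8] yaw,tilt,roll [ 0.   8.  -0.1] F [-0.2  0.7 -1.3] M [ 0.04  0.13 -0.01] g 50.0 q [-0.36  0.36  1.57  0.07  1.1   0.95]
t 13.63 p [ 632.6 -135.6   98.4] dp [ 0.6 -0.1 -0.4] drot [-0.11  0.   -0.03] F [-0.3  0.7 -1.3] M [ 0.01  0.14 -0.01] w 0.112 g 50.0 q [-0.36  0.36  1.57  0.07  1.1   0.95]
-0,0.052,0,0.0015,-0,0.0033
-0,0.096,0,0.0028,-0,0.0061
```

>>> jog_arm(
  moves=[0,0.013,0,0.0004,0,0.0008,-1,0,0.026,0,0.0008,0,0.0016,-1,0,0.039,0,0.0012,0,0.0025,-1,0,0.052,0,0.0015,0,0.0033,-1,0,0.067,0,0.0019,0,0.0042,-1,0,0.082,0,0.0024,0,0.0052,-1,0,0.096,0,0.0028,0,0.0061,-1,0,0.096,0,0.0028,0,0.0061,-1,0,0.096,0,0.0028,0,0.0061,-1,0,0.096,0,0.0028,0,0.0061,-1],
)

```text
clock: 14.47
position: [635.6, -135.0, 92.7]
tool_rot: [-3.081, -0.353, -0.34]
wrist_force: [0.7, 0.5, -2.5]
width: 0.117
grip_force: 50.0
```

Run:
```python
from h import *
where();chk()
plan([tcp_for(l,t) for l,t in(([-1.8,0,1.6],0),)])
```

```text
t 14.47 lip [-1.9 -0.3  1.8] yaw,tilt,roll [ 0.   2.5 -0.1] F [ 0.8  0.4 -2.5] M [-0.02  0.19 -0.01] g 50.0 q [-0.4   0.33  1.66  0.15  0.97  0.87]
t 14.47 p [ 635.6 -135.    92.7] dp [ 0.1 -0.3 -0.4] drot [-0.11  0.01 -0.01] F [ 0.7  0.5 -2.5] M [-0.06  0.18 -0.01] w 0.117 g 50.0 q [-0.4   0.33  1.66  0.15  0.97  0.87]
-0,0.043,0,0.0012,-0,0.0029
```

>>> jog_arm(
  moves=[0,0.006,0,0.0002,0,0.0004,-1,0,0.012,0,0.0003,0,0.0008,-1,0,0.018,0,0.0005,0,0.0012,-1,0,0.025,0,0.0007,0,0.0017,-1,0,0.031,0,0.0009,0,0.0021,-1,0,0.037,0,0.001,0,0.0025,-1,0,0.043,0,0.0012,0,0.0029,-1,0,0.043,0,0.0012,0,0.0029,-1,0,0.043,0,0.0012,0,0.0029,-1,0,0.043,0,0.0012,0,0.0029,-1],
)

```text
clock: 15.3
position: [637.3, -134.5, 90.0]
tool_rot: [-3.069, -0.351, -0.405]
wrist_force: [0.4, -0.0, -2.2]
width: 0.113
grip_force: 50.0
```

Run:
```python
from h import *
where();chk()
plan([tcp_for(l,t) for l,t in(([-1.8,0,1.1],0),([-1.8,0,0.6],0))])
```

```text
t 15.3 lip [-1.7 -0.2  1.1] yaw,tilt,roll [ 0.   0.  -0.1] F [ 0.4 -0.1 -2.2] M [ 0.03  0.27 -0.03] g 50.0 q [-0.42  0.32  1.7   0.19  0.92  0.83]
t 15.3 p [ 637.3 -134.5   90. ] dp [ 0.1 -0.2 -0.5] drot [-0.1   0.   -0.02] F [ 0.4 -0.  -2.2] M [-0.03  0.27 -0.03] w 0.113 g 50.0 q [-0.42  0.32  1.7   0.19  0.92  0.83]
-0,0,0,-0.0002,-0,0.0005
-0,0,0,-0.0003,-0,0.0009
```

>>> jog_arm(
  moves=[0,0,0,0,0,0.0001,-1,0,0,0,-0.0001,0,0.0002,-1,0,0,0,-0.0001,0,0.0003,-1,0,0,0,-0.0001,0,0.0004,-1,0,0,0,-0.0002,0,0.0005,-1,0,0,0,-0.0002,0,0.0006,-1,0,0,0,-0.0002,0,0.0007,-1,0,0,0,-0.0003,0,0.0008,-1,0,0,0,-0.0003,0,0.0009,-1,0,0,0,-0.0003,0,0.0009,-1],
)

```text
clock: 16.13
position: [637.2, -134.5, 89.0]
tool_rot: [-3.069, -0.352, -0.405]
wrist_force: [-0.2, -1.1, -1.3]
width: 0.111
grip_force: 50.0
```

Run:
```python
from h import *
where();chk()
plan([tcp_for([-1.8,0,z],0) for z in (.2,-.2)])
```

```text
t 16.13 lip [-1.8 -0.1  0.1] yaw,tilt,roll [ 0.   0.  -0.1] F [-0.5 -1.  -1.3] M [ 0.08  0.2  -0.  ] g 50.0 q [-0.42  0.32  1.7   0.19  0.92  0.82]
t 16.13 p [ 637.2 -134.5   89. ] dp [ 0.1 -0.1 -0.5] drot [-0.09  0.   -0.03] F [-0.2 -1.1 -1.3] M [ 0.03  0.22 -0.  ] w 0.111 g 50.0 q [-0.42  0.32  1.7   0.19  0.92  0.82]
-0,0,0,-0.0001,-0,0.0004
-0,0,0,-0.0002,-0,0.0008
```

>>> jog_arm(
  moves=[0,0,0,0,0,0.0001,-1,0,0,0,0,0,0.0001,-1,0,0,0,0,0,0.0002,-1,0,0,0,0,0,0.0002,-1,0,0,0,-0.0001,0,0.0003,-1,0,0,0,-0.0001,0,0.0003,-1,0,0,0,-0.0001,0,0.0004,-1,0,0,0,-0.0001,0,0.0004,-1,0,0,0,-0.0001,0,0.0004,-1,0,0,0,-0.0001,0,0.0004,-1],
)

```text
clock: 16.97
position: [637.2, -134.5, 88.6]
tool_rot: [-3.069, -0.351, -0.405]
wrist_force: [0.7, 0.5, -1.8]
width: 0.111
grip_force: 50.0
```

Run:
```python
from h import *
p,r=cmd(); setcmd(p+r.apply([.1,0,-.4]),r)
where();chk()
```

```text
t 16.97 lip [-1.7 -0.1 -0.3] yaw,tilt,roll [ 0.   0.  -0.1] F [ 0.7  0.3 -1.8] M [0.02 0.2  0.04] g 50.0 q [-0.42  0.32  1.71  0.19  0.92  0.82]
t 16.97 p [ 637.2 -134.5   88.6] dp [ 0.1 -0.1 -0.5] drot [-0.09  0.   -0.02] F [ 0.7  0.5 -1.8] M [-0.03  0.2   0.04] w 0.111 g 50.0 q [-0.42  0.32  1.71  0.19  0.92  0.82]
```

>>> jog_arm(
  moves=[0,0,0,0,0,0.0001,-1,0,0,0,0,0,0.0001,-1,0,0,0,0,0,0.0002,-1,0,0,0,0,0,0.0002,-1,0,0,0,-0.0001,0,0.0003,-1,0,0,0,-0.0001,0,0.0003,-1,0,0,0,-0.0001,0,0.0004,-1,0,0,0,-0.0001,0,0.0004,-1,0,0,0,-0.0001,0,0.0004,-1,0,0,0,-0.0001,0,0.0004,-1],
)

```text
clock: 17.8
position: [637.3, -134.5, 88.2]
tool_rot: [-3.068, -0.351, -0.405]
wrist_force: [0.3, 0.3, -0.7]
width: 0.109
grip_force: 50.0
```

Run:
```python
from h import *
p,r=cmd(); setcmd(p+r.apply([-.1,0,.4]),r)
where();chk()
```

```text
t 17.8 lip [-1.7 -0.1 -0.7] yaw,tilt,roll [ 0.   0.  -0.1] F [ 0.3  0.2 -0.7] M [0.03 0.11 0.02] g 50.0 q [-0.42  0.32  1.71  0.19  0.91  0.82]
t 17.8 p [ 637.3 -134.5   88.2] dp [ 0.1 -0.1 -0.5] drot [-0.09  0.01 -0.02] F [ 0.3  0.3 -0.7] M [0.   0.12 0.02] w 0.109 g 50.0 q [-0.42  0.32  1.71  0.19  0.91  0.82]
```

>>> jog_arm(
  moves=[0,0,0,0,0,0.0001,-1,0,0,0,0,0,0.0001,-1,0,0,0,0,0,0.0002,-1,0,0,0,0,0,0.0002,-1,0,0,0,-0.0001,0,0.0003,-1,0,0,0,-0.0001,0,0.0003,-1,0,0,0,-0.0001,0,0.0003,-1,0,0,0,-0.0001,0,0.0003,-1,0,0,0,-0.0001,0,0.0003,-1,0,0,0,-0.0001,0,0.0003,-1],
)

```text
clock: 18.63
position: [637.3, -134.5, 87.9]
tool_rot: [-3.069, -0.352, -0.405]
wrist_force: [0.7, 0.4, 0.1]
width: 0.113
grip_force: 50.0
```

Run:
```python
from h import *
p,r=cmd(); setcmd(p+r.apply([-.1,0,.3]),r)
where();chk()
```

```text
t 18.63 lip [-1.7 -0.1 -1. ] yaw,tilt,roll [ 0.   0.  -0.1] F [0.8 0.2 0.1] M [0.05 0.04 0.02] g 50.0 q [-0.42  0.32  1.71  0.19  0.91  0.82]
t 18.63 p [ 637.3 -134.5   87.9] dp [ 0.1 -0.1 -0.5] drot [-0.1   0.01 -0.02] F [0.7 0.4 0.1] M [0.04 0.05 0.02] w 0.113 g 50.0 q [-0.42  0.32  1.71  0.19  0.91  0.82]
```

>>> jog_arm(
  moves=[0,0,0,0,0,0.0001,-1,0,0,0,0,0,0.0001,-1,0,0,0,0,0,0.0002,-1,0,0,0,0,0,0.0002,-1,0,0,0,-0.0001,0,0.0003,-1,0,0,0,-0.0001,0,0.0003,-1,0,0,0,-0.0001,0,0.0003,-1,0,0,0,-0.0001,0,0.0003,-1,0,0,0,-0.0001,0,0.0003,-1,0,0,0,-0.0001,0,0.0003,-1],
)

```text
clock: 19.47
position: [637.2, -134.5, 87.6]
tool_rot: [-3.069, -0.352, -0.405]
wrist_force: [1.1, -0.2, -0.5]
width: 0.111
grip_force: 50.0
```

Run:
```python
from h import *
p,r=cmd(); setcmd(p+r.apply([-.1,0,.3]),r)
where();chk()
shot("wrist","w4"); P=np.load("w4.npz")["P"]
L=Ro.from_euler("z",-PAN["yaw"],degrees=True).apply(P.reshape(-1,3)-PAN["o"]).reshape(P.shape)-[0,-85,125]
t=L[130:290,240:410].reshape(-1,3)
k=(t[:,2]>-52)&(t[:,2]<-42)&(abs(t[:,1])<48)&(t[:,0]<-20);q=t[k];print("wall top z fit [x,y,c]",np.linalg.lstsq(np.c_[q[:,:2],np.ones(len(q))],q[:,2],rcond=None)[0].round(4),len(q))
k=(t[:,2]>-5)&(t[:,2]<0.5)&(abs(t[:,1])<7)&(t[:,0]<-15);q=t[k];print("fin top",np.polyfit(q[:,0],q[:,2],1).round(4),len(q))
```

```text
t 19.47 lip [-1.8 -0.2 -1.3] yaw,tilt,roll [ 0.   0.  -0.1] F [ 1.  -0.5 -0.5] M [ 0.02 -0.06  0.06] g 50.0 q [-0.42  0.32  1.71  0.19  0.91  0.82]
t 19.47 p [ 637.2 -134.5   87.6] dp [ 0.1 -0.2 -0.5] drot [-0.1   0.   -0.03] F [ 1.1 -0.2 -0.5] M [ 0.04 -0.06  0.06] w 0.111 g 50.0 q [-0.42  0.32  1.71  0.19  0.91  0.82]
wall top z fit [x,y,c] [ 1.14000e-02 -4.00000e-04 -4.68797e+01] 1047
fin top [ 0.012  -2.4005] 1390
```

View pics/w4.png

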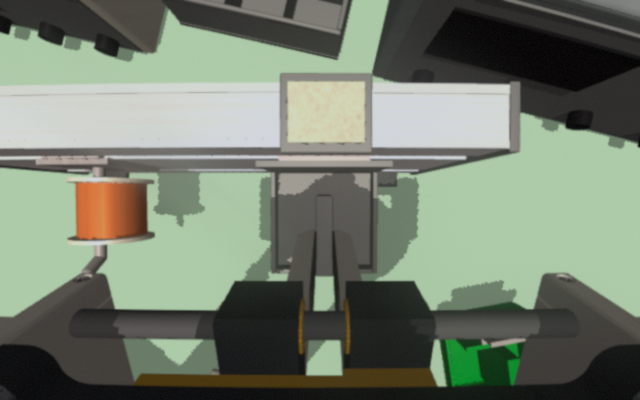

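The wrist view shows the tray against the panel, centred under the clip (clip at (326,115), tray fin at (325,230)). It leans about 0.65° front-down in the pads. I'll centre it in x, tilt 1° front-up, and then press.

Run:
```python
from h import *
plan([tcp_for([-1.2,0,-0.9],1.0),])
plan([tcp_for([-1.2,0,-1.3],1.0),])
```

```text
-0,-0.017,0,0.0002,-0,-0.0007
-0,-0,0,-0.0001,-0.0001,0.0004
```

>>> jog_arm(
  moves=[0,-0.003,0,0,0,-0.0001,-1,0,-0.006,0,0.0001,0,-0.0002,-1,0,-0.009,0,0.0001,0,-0.0004,-1,0,-0.012,0,0.0001,0,-0.0005,-1,0,-0.015,0,0.0002,0,-0.0006,-1,0,-0.017,0,0.0002,0,-0.0007,-1,0,-0.017,0,0.0002,0,-0.0007,-1,0,-0.017,0,0.0002,0,-0.0007,-1,0,-0.017,0,0.0002,0,-0.0007,-1,0,-0.017,0,0.0002,0,-0.0007,-1],
)

```text
clock: 20.35
position: [637.2, -134.4, 88.3]
tool_rot: [-3.074, -0.352, -0.379]
wrist_force: [-1.4, 0.3, -1.1]
width: 0.112
grip_force: 50.0
```

Run:
```python
from h import *
p,r=cmd(); setcmd(p-r.apply([-.1,-.1,.4]),r)
where();chk()
```

```text
t 20.35 lip [-1.2 -0.  -1.4] yaw,tilt,roll [ 0.   1.  -0.1] F [-1.3  0.6 -1.1] M [-0.04  0.18 -0.06] g 50.0 q [-0.41  0.32  1.69  0.18  0.93  0.84]
t 20.35 p [ 637.2 -134.4   88.3] dp [ 0.  -0.1 -0.5] drot [-0.09 -0.   -0.02] F [-1.4  0.3 -1.1] M [-0.08  0.17 -0.06] w 0.112 g 50.0 q [-0.41  0.32  1.69  0.18  0.93  0.84]
```

>>> jog_arm(
  moves=[0,0,0,0,0,0.0001,-1,0,0,0,0,0,0.0001,-1,0,0,0,0,0,0.0002,-1,0,0,0,0,0,0.0002,-1,0,0,0,-0.0001,0,0.0003,-1,0,0,0,-0.0001,0,0.0004,-1,0,0,0,-0.0001,0,0.0004,-1,0,0,0,-0.0001,0,0.0004,-1,0,0,0,-0.0001,0,0.0004,-1,0,0,0,-0.0001,0,0.0004,-1],
)

```text
clock: 21.18
position: [637.2, -134.5, 87.9]
tool_rot: [-3.074, -0.352, -0.379]
wrist_force: [-0.3, 0.2, -0.5]
width: 0.113
grip_force: 50.0
```

Run:
```python
from h import *
p,r=cmd(); setcmd(p+r.apply([-.1,0,.4]),r)
where();chk()
```

```text
t 21.18 lip [-1.1 -0.1 -1.8] yaw,tilt,roll [ 0.   1.  -0.1] F [-0.2  0.3 -0.5] M [0.04 0.22 0.  ] g 50.0 q [-0.41  0.32  1.69  0.18  0.93  0.84]
t 21.18 p [ 637.2 -134.5   87.9] dp [ 0.1 -0.1 -0.5] drot [-0.1   0.   -0.02] F [-0.3  0.2 -0.5] M [-0.01  0.22  0.  ] w 0.113 g 50.0 q [-0.41  0.32  1.69  0.18  0.93  0.84]
```

>>> jog_arm(
  moves=[0,0,0,0,0,0.0001,-1,0,0,0,0,0,0.0001,-1,0,0,0,0,0,0.0002,-1,0,0,0,0,0,0.0002,-1,0,0,0,-0.0001,0,0.0003,-1,0,0,0,-0.0001,0,0.0003,-1,0,0,0,-0.0001,0,0.0004,-1,0,0,0,-0.0001,0,0.0004,-1,0,0,0,-0.0001,0,0.0004,-1,0,0,0,-0.0001,0,0.0004,-1],
  squeeze=60,
)

```text
clock: 22.02
position: [637.2, -134.5, 87.5]
tool_rot: [-3.074, -0.352, -0.38]
wrist_force: [-0.2, 0.6, -0.4]
width: 0.107
grip_force: 60.0
```

Run:
```python
from h import *
p,r=cmd(); setcmd(p+r.apply([-.1,0,.4]),r)
where()
```

```text
t 22.02 lip [-1.1 -0.2 -2.2] yaw,tilt,roll [ 0.   1.  -0.1] F [-0.1  0.7 -0.4] M [0.07 0.05 0.04] g 60.0 q [-0.41  0.32  1.69  0.18  0.93  0.84]
```

>>> jog_arm(
  moves=[0,0,0,0,0,0.0001,-1,0,0,0,0,0,0.0001,-1,0,0,0,0,0,0.0002,-1,0,0,0,0,0,0.0002,-1,0,0,0,-0.0001,0,0.0003,-1,0,0,0,-0.0001,0,0.0003,-1,0,0,0,-0.0001,0,0.0004,-1,0,0,0,-0.0001,0,0.0004,-1,0,0,0,-0.0001,0,0.0004,-1,0,0,0,-0.0001,0,0.0004,-1],
)

```text
clock: 22.85
position: [637.2, -134.4, 87.2]
tool_rot: [-3.074, -0.352, -0.38]
wrist_force: [-0.3, -0.1, 1.6]
width: 0.111
grip_force: 60.0
```

Run:
```python
from h import *
p,r=cmd(); setcmd(p+r.apply([-.1,0,.4]),r)
where()
shot("wrist","w5"); P=np.load("w5.npz")["P"]
L=Ro.from_euler("z",-PAN["yaw"],degrees=True).apply(P.reshape(-1,3)-PAN["o"]).reshape(P.shape)-[0,-85,125]
t=L[130:290,240:410].reshape(-1,3)
k=(t[:,2]>-54)&(t[:,2]<-42)&(abs(t[:,1])<48)&(t[:,0]<-20);q=t[k];print("wall top z fit [x,y,c]",np.linalg.lstsq(np.c_[q[:,:2],np.ones(len(q))],q[:,2],rcond=None)[0].round(4),len(q))
k=(t[:,2]>-6)&(t[:,2]<0.5)&(abs(t[:,1])<7)&(t[:,0]<-15);q=t[k];print("fin top",np.polyfit(q[:,0],q[:,2],1).round(4),len(q))
k=(t[:,2]>1.5)&(t[:,2]<8)&(t[:,0]<1);q=t[k];print("plate top",q.min(0),q.max(0),np.median(q,0))
```

```text
t 22.85 lip [-1.1 -0.1 -2.5] yaw,tilt,roll [ 0.   1.  -0.1] F [-0.3 -0.   1.6] M [0.15 0.06 0.04] g 60.0 q [-0.41  0.32  1.69  0.18  0.93  0.84]
wall top z fit [x,y,c] [ 1.08000e-02  3.30000e-03 -4.75788e+01] 1124
fin top [ 0.0139 -2.4174] 1372
plate top [-52.14974175 -45.16511522   1.57804471] [ 0.55494578 44.24072278  7.96875213] [-3.45669611 -0.38513995  3.70943803]
```

>>> jog_arm(
  moves=[0,0,0,0,0,0.0001,-1,0,0,0,0,0,0.0001,-1,0,0,0,0,0,0.0002,-1,0,0,0,0,0,0.0002,-1,0,0,0,-0.0001,0,0.0003,-1,0,0,0,-0.0001,0,0.0003,-1,0,0,0,-0.0001,0,0.0003,-1,0,0,0,-0.0001,0,0.0003,-1,0,0,0,-0.0001,0,0.0003,-1,0,0,0,-0.0001,0,0.0003,-1],
)

```text
clock: 23.73
position: [637.2, -134.4, 87.1]
tool_rot: [-3.074, -0.352, -0.38]
wrist_force: [-3.0, 0.6, 5.2]
width: 0.11
grip_force: 60.0
```

Run:
```python
from h import *
p,r=cmd(); setcmd(p+r.apply([-.1,0,.3]),r)
where()
```

```text
t 23.73 lip [-1.2 -0.1 -2.6] yaw,tilt,roll [ 0.   1.  -0.1] F [-2.8  1.3  5.2] M [0.29 0.13 0.09] g 60.0 q [-0.41  0.32  1.69  0.18  0.93  0.84]
```

>>> jog_arm(
  moves=[0,0,0,-0.0001,0,0.0001,-1,0,0,0,-0.0001,0,0.0001,-1,0,0,0,-0.0001,0,0.0002,-1,0,0,0,-0.0001,0,0.0002,-1,0,0,0,-0.0001,0,0.0002,-1,0,0,0,-0.0001,0,0.0002,-1,0,0,0,-0.0001,0,0.0002,-1,0,0,0,-0.0001,0,0.0002,-1,0,0,0,-0.0001,0,0.0002,-1,0,0,0,-0.0001,0,0.0002,-1],
)

```text
clock: 24.57
position: [637.1, -134.5, 87.0]
tool_rot: [-3.074, -0.352, -0.38]
wrist_force: [-3.0, 1.6, 5.9]
width: 0.109
grip_force: 60.0
```

Run:
```python
from h import *
p,r=cmd(); setcmd(p+r.apply([-.1,0,.2]),r)
where()
```

```text
t 24.57 lip [-1.2 -0.1 -2.7] yaw,tilt,roll [ 0.   1.  -0.1] F [-2.6  2.3  5.9] M [0.38 0.17 0.09] g 60.0 q [-0.41  0.32  1.69  0.18  0.93  0.84]
```

>>> jog_arm(
  moves=[0,0,0,-0.0001,0,0.0001,-1,0,0,0,-0.0001,0,0.0002,-1,0,0,0,-0.0001,0,0.0002,-1,0,0,0,-0.0001,0,0.0002,-1,0,0,0,-0.0001,0,0.0002,-1,0,0,0,-0.0001,0,0.0002,-1,0,0,0,-0.0001,0,0.0002,-1,0,0,0,-0.0001,0,0.0002,-1,0,0,0,-0.0001,0,0.0002,-1,0,0,0,-0.0001,0,0.0002,-1],
)

```text
clock: 25.4
position: [637.0, -134.5, 86.8]
tool_rot: [-3.074, -0.352, -0.38]
wrist_force: [-3.4, 1.1, 7.0]
width: 0.107
grip_force: 60.0
```

Run:
```python
from h import *
p,r=cmd(); setcmd(p+r.apply([-.1,0,.2]),r)
where()
```

```text
t 25.4 lip [-1.3 -0.1 -2.9] yaw,tilt,roll [ 0.   1.  -0.1] F [-3.1  1.8  7. ] M [0.32 0.31 0.12] g 60.0 q [-0.41  0.32  1.69  0.18  0.93  0.84]
```

>>> jog_arm(
  moves=[0,0,0,0,0,0,-1,0,0,0,0,0,0,-1,0,0,0,0,0,0,-1,0,0,0,0,0,0,-1,0,0,0,0,0,0,-1,0,0,0,0,0,0,-1,0,0,0,0,0,0,-1,0,0,0,0,0,0,-1,0,0,0,0,0,0,-1,0,0,0,0,0,0,-1],
)

```text
clock: 26.23
position: [637.0, -134.5, 86.8]
tool_rot: [-3.074, -0.352, -0.38]
wrist_force: [-3.4, 1.1, 6.5]
width: 0.109
grip_force: 60.0
```

Run:
```python
from h import *
where()
```

```text
t 26.23 lip [-1.3 -0.1 -2.8] yaw,tilt,roll [ 0.   1.  -0.1] F [-3.   1.9  6.5] M [0.39 0.26 0.08] g 60.0 q [-0.41  0.32  1.69  0.18  0.93  0.84]
```

>>> jog_arm(
  moves=[0,0,0,0,0,0.0001,-1,0,0,0,0,0,0.0001,-1,0,0,0,0,0,0.0001,-1,0,0,0,0,0,0.0001,-1,0,0,0,0,0,0.0001,-1,0,0,0,0,0,0.0001,-1,0,0,0,0,0,0.0001,-1,0,0,0,0,0,0.0001,-1,0,0,0,0,0,0.0001,-1,0,0,0,0,0,0.0001,-1],
)

```text
clock: 27.07
position: [637.0, -134.5, 86.9]
tool_rot: [-3.074, -0.352, -0.38]
wrist_force: [-3.5, 0.6, 7.7]
width: 0.11
grip_force: 60.0
```

Run:
```python
from h import *
p,r=cmd(); setcmd(p+r.apply([0,0,.1]),r)
where()
```

```text
t 27.07 lip [-1.3 -0.1 -2.8] yaw,tilt,roll [ 0.   1.  -0.1] F [-3.3  1.4  7.7] M [0.37 0.25 0.04] g 60.0 q [-0.41  0.32  1.69  0.18  0.93  0.84]
```

>>> jog_arm(
  moves=[0,0,0,0,0,-0.0002,-1,0,0,0,0.0001,0,-0.0003,-1,0,0,0,0.0001,0,-0.0004,-1,0,0,0,0.0001,0,-0.0005,-1,0,0,0,0.0001,0,-0.0005,-1,0,0,0,0.0001,0,-0.0005,-0.3,0,0,0,0.0001,0,-0.0005,-0.3,0,0,0,0.0001,0,-0.0005,-0.3,0,0,0,0.0001,0,-0.0005,-0.3,0,0,0,0.0001,0,-0.0005,-0.3],
  squeeze=10,
)

```text
clock: 27.9
position: [636.9, -134.6, 86.4]
tool_rot: [-3.074, -0.352, -0.379]
wrist_force: [-0.5, 0.2, -0.1]
width: 0.348
grip_force: 0.0
```

Run:
```python
from h import *
where(); chk()
shot("wrist","w6"); P=np.load("w6.npz")["P"]
L=Ro.from_euler("z",-PAN["yaw"],degrees=True).apply(P.reshape(-1,3)-PAN["o"]).reshape(P.shape)-[0,-85,125]
t=L[130:290,240:410].reshape(-1,3)
k=(t[:,2]>-54)&(t[:,2]<-42)&(abs(t[:,1])<48)&(t[:,0]<-20);q=t[k];print("wall top z fit [x,y,c]",np.linalg.lstsq(np.c_[q[:,:2],np.ones(len(q))],q[:,2],rcond=None)[0].round(4),len(q))
k=(t[:,2]>-6)&(t[:,2]<0.5)&(abs(t[:,1])<7)&(t[:,0]<-15);q=t[k];print("fin top",np.polyfit(q[:,0],q[:,2],1).round(4),len(q),q[:,1].mean())
```

```text
t 27.9 lip [-1.4 -0.2 -3.3] yaw,tilt,roll [ 0.   1.  -0.1] F [-0.5  0.3 -0.1] M [ 0.    0.14 -0.01] g 0.0 q [-0.41  0.33  1.69  0.18  0.93  0.84]
t 27.9 p [ 636.9 -134.6   86.4] dp [-0.1 -0.2 -0.3] drot [-0.09 -0.03 -0.02] F [-0.5  0.2 -0.1] M [-0.03  0.14 -0.01] w 0.348 g 0.0 q [-0.41  0.33  1.69  0.18  0.93  0.84]
wall top z fit [x,y,c] [ 2.56000e-02  1.20000e-03 -4.69539e+01] 954
fin top [ 0.0246 -2.3478] 1447 -0.23188065510521835
```

View pics/w6.png

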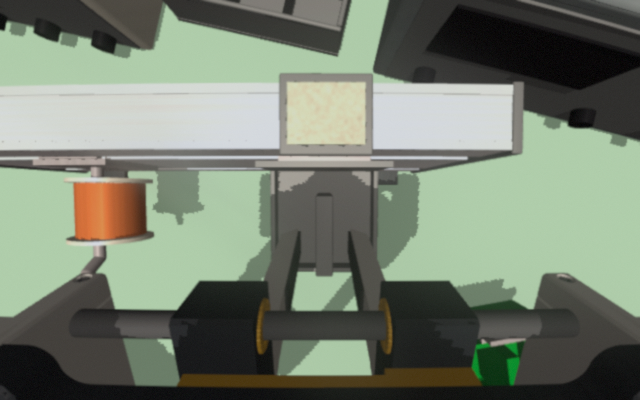

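The wrist view shows the tray hanging free between the open fingers, with its fin at (324,235). It is centred under the clip and droops 1.4°, which is within tolerance. I'll retreat along the fingers.

>>> jog_arm(
  moves=[0,0,0,0,0,-0.01,-0.3,0,0,0,0,0,-0.03,-0.3,0,0,0,0,0,-0.06,-0.3,0,0,0,0,0,-0.1,-0.3,0,0,0,0,0,-0.13,-0.3,0,0,0,0,0,-0.15,-0.3,0,0,0,0,0,-0.15,-0.3,0,0,0,0,0,-0.15,-0.3,0,0,0,0,0,-0.15,-0.3,0,0,0,0,0,-0.15,-0.3],
)

```text
clock: 28.78
position: [600.5, -141.7, 230.2]
tool_rot: [-3.073, -0.352, -0.374]
wrist_force: [0.6, -0.3, -0.1]
width: 0.349
grip_force: 0.0
```

Run:
```python
from h import *
s=arm.read_state(); print(s["clock"],s["position"].round(1),s["wrist_force"].round(1))
shot("wrist","w7"); P=np.load("w7.npz")["P"]
L=Ro.from_euler("z",-PAN["yaw"],degrees=True).apply(P.reshape(-1,3)-PAN["o"]).reshape(P.shape)-[0,-85,125]
t=L.reshape(-1,3); t=t[(abs(t[:,1])<60)&(t[:,0]>-110)&(t[:,0]<1)]
k=(t[:,2]>-6)&(t[:,2]<0.5)&(abs(t[:,1])<9)&(t[:,0]<-18);q=t[k];print("fin top",np.polyfit(q[:,0],q[:,2],1).round(4),len(q),"y",np.percentile(q[:,1],[2,98]).round(1),"yaw",np.degrees(np.polyfit(q[:,0],q[:,1],1)[0]).round(2),"x",np.percentile(q[:,0],[1,99]).round(1))
k=(t[:,2]>1.5)&(t[:,2]<7)&(t[:,0]>-12);q=t[k];print("plate top",len(q),np.percentile(q,[2,50,98],axis=0).round(1))
```

```text
28.7833 [ 600.5 -141.7  230.2] [ 0.6 -0.3 -0.1]
fin top [ 0.0219 -2.4313] 465 y [-5.4  5.3] yaw 0.15 x [-80.5 -25.9]
plate top 427 [[ -5.9 -42.2   2.1]
 [ -3.4   0.6   3.6]
 [  0.9  42.4   5.2]]
```

```bash
python3 -c "
from workcell import arm
print(arm.finish_job())"
```

```text
the job is handed in; nothing more can be done
None
```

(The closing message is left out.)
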